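# Close the open hydraulic couplings with their own dust caps

### The arm

A 6-joint arm with a two-finger parallel gripper is mounted at the origin on a cart in front of the work surface, level with it; the furniture and walls round the work are solid. World frame = base frame: x ahead of the robot, y to its left, z up, the work surface at z = 0. Lengths are in mm, angles in rad, forces in N, time in s.
With the tool pointing down it reaches from about 250 to 725 mm from the base axis. Payload 9.7 kg.
Tool frame: the origin (TCP) lies midway between the tips of the shut fingers; the grasp point (between the pads) lies 19 mm behind it; z points along the fingers, y is the line along which they close (so a half turn about z gives the same grasp; the last joint's range is limited). The gripper opens to 85 mm and grips with 20 to 120 N. Pads are 22 mm wide; open, the fingers measure 114 mm over their backs; the gripper's body (76 mm by 85 mm) begins 54 mm behind the grasp point. The pads swing forward as they close: fully open they stand 13 mm farther back than shut.
Start: joints at [-1.298, 0.087, 0.176, 1.66, 0, 1.571], TCP at [148.183, -529.659, 231.284] pointing down, gripper open.
Joint ranges: [-3.13, 3.13], [-0.85, 1.81], [-1.15, 1.24], [-2.2, 2.28], [-1.44, 1.52], [-3.14, 3.14]. Speed limits (rad/s): [2.22, 2.22, 2.57, 3.14, 3.14, 3.14].

### API

Orientations are given as a unit quaternion [w, x, y, z].
In Python, from plant import * gives the robot as it stands.
- The arm moves only by the tool carry_out, never from a script. Its arguments are lists of equal length, an entry for each row: "fingers": the finger opening in mm, from 0 to 85.4; "translation": the shift along the tool's x, y, z in mm, a list of three; "yaw": the turn about the tool's z in degrees. A call has 1 to 8 rows; each row is the pose to reach, as a shift and turn from the pose commanded when the call began, along the tool's axes at that moment; what a row does not reach only later rows make up. A row lasts 1/10 s, in which the tool goes at most 50 mm and 8.59 degrees, less where a joint would pass 70% of its speed; a pose out of reach is approached as far as the arm can. A call with a gripper value outside its range is refused whole. The fingers move at their own pace and stop on an object; the grip force is fixed at half the most. Time passes only in rows, so rows that repeat a pose let the fingers close. It gives the time, the measured TCP pose, the force, the opening and the grip force at its end, in the units of the state.
- state(): the state, without advancing time (a new reading comes with each control period).
- snapshot(name): name is "scene" or "side" or "wrist"; returns the picture (400x640x3 uint8, blue, green, red); there is no depth.
- camera_params(name): a dict with "fx", "fy", "cx", "cy" (pixels), "R" (3x3) and "t" (3): a world point X has camera coordinates R X + t; the wrist camera has in their place "T_tool_cam" (4x4, takes a point from camera to tool coordinates, whose origin is the TCP and whose axes are the flange's). Camera axes: x right, y down, z forward; pixel columns grow to the right and rows downward; lengths in mm; the calibration is good to about 2 mm. A picture is of the moment at which its call begins: read the wrist's pose just before it. camera_params takes no time and is no camera call.
- close_job(): hands the job in; it is judged then, once.
Trained networks look in the newest picture that a camera, given by its name, has taken for a name from the list of things; names that differ only in an ending like _2 or _b are one class to them, and where a whole thing is asked for, a point or a joint stands for the part that bears it (a point fixed in the world has none). Each returns a list of dicts, best first, with "score" (0 to 1); they miss things now and then, are a little off and sometimes report something else, mostly with a low value. They report only what shows in the picture. A call takes as long as a camera call. They do not tell look-alikes from the thing itself.
- recognise(camera, query): "at" ([column, row] in pixels, amid what is visible of it).
- mark_of(camera, query): "at" ([column, row] in pixels: a listed point, or the origin of a listed thing).
The state is a dict: "t": time; "joint_pos": joint angles; "joint_velocities": joint speeds; "joint_torque": joint torques, N m; "tool_pos": TCP position; "eef_rot": TCP orientation; "contact_force": force on the tool from outside, world axes, zero at the start; "wrist_torque": the same for the moment, N m; "width": opening from 0.0 (shut) to 1.0 (fully open); "grasp_force": force on a finger pad.
Only numpy, scipy, OpenCV 4.12 (cv2) and the standard library are available. Lean on these libraries where they do the work, as an engineer would, in place of code of your own. Each camera call takes 0.05 s, during which the arm holds its last target. There are 200 camera calls.

### The job

Four hydraulic parts stand on the bench with their couplings open to the dirt. Put each dust cap on the coupling that wears a ring of the cap's own colour, right down over the coupling and sitting level, and let go of them all.

Things in the scene. Friction and masses are not known exactly. Their poses are not given: they have to be found in the camera images.
- valve_red: a rectangular aluminium valve block, 48 x 46 mm, body 34 mm high, fixed to the bench. On top, in the middle: a steel hexagon, a red identity ring (35 mm across, its top 46 mm above the bench), and the open threaded coupling, 25 mm across, from 46 to 66 mm, its last 4.5 mm a cone. Origin under the middle, on the coupling's axis; z up.
- pump_green: a dark grey cast gear pump, 50 x 46 mm, body 34 mm high, fixed to the bench. On top, in the middle: a steel hexagon, a green identity ring (40 mm across, its top 46 mm above the bench), and the open threaded coupling, 30 mm across, from 46 to 66 mm, its last 4.5 mm a cone. Origin under the middle, on the coupling's axis; z up.
- bowl_blue: a black ribbed filter bowl on a grey foot, 46 x 46 mm, body 34 mm high, fixed to the bench. On top, in the middle: a steel hexagon, a blue identity ring (30 mm across, its top 46 mm above the bench), and the open threaded coupling, 20 mm across, from 46 to 66 mm, its last 4.5 mm a cone. Origin under the middle, on the coupling's axis; z up.
- check_yellow: a zinc hexagonal check valve on a dark foot plate, 48 x 44 mm, body 34 mm high, fixed to the bench. On top, in the middle: a steel hexagon, a yellow identity ring (25 mm across, its top 46 mm above the bench), and the open threaded coupling, 15 mm across, from 46 to 66 mm, its last 4.5 mm a cone. Origin under the middle, on the coupling's axis; z up.
- cap_yellow: loose yellow plastic dust cap, 27 mm across, 21 mm high, open side down on a fixed wooden batten (48 mm wide, 24 mm thick); inside 23 mm across, 18 mm deep. Origin at the centre of its open rim. Fits the 15 mm coupling with the yellow ring; when home its roof rests on the coupling, its rim 48 mm above the bench. Most finger room is along the batten (67 degrees from x to y).
- cap_blue: loose blue plastic dust cap, 32 mm across, 21 mm high, open side down on a fixed wooden batten (48 mm wide, 24 mm thick); inside 28 mm across, 18 mm deep. Origin at the centre of its open rim. Fits the 20 mm coupling with the blue ring; when home its roof rests on the coupling, its rim 48 mm above the bench. Most finger room is along the batten (67 degrees from x to y).
- cap_red: loose red plastic dust cap, 37 mm across, 21 mm high, open side down on a fixed wooden batten (48 mm wide, 24 mm thick); inside 33 mm across, 18 mm deep. Origin at the centre of its open rim. Fits the 25 mm coupling with the red ring; when home its roof rests on the coupling, its rim 48 mm above the bench. Most finger room is along the batten (67 degrees from x to y).
- cap_green: loose green plastic dust cap, 42 mm across, 21 mm high, open side down on a fixed wooden batten (48 mm wide, 24 mm thick); inside 38 mm across, 18 mm deep. Origin at the centre of its open rim. Fits the 30 mm coupling with the green ring; when home its roof rests on the coupling, its rim 48 mm above the bench. Most finger room is along the batten (67 degrees from x to y).
There are look-alikes about, which are no part of the job. Leave any grey look-alike of the cap_blue alone.

How it is judged:
By the outcome, as a careful person would: the job done as asked, in the order asked, and still so for the second after the job is handed in, with the robot touching nothing.
It also fails if it takes over 93 s, if anything falls off the work surface, if the arm or the gripper's body presses on something with over 40 N, if the wrist force passes 120 N, or if a joint passes its speed limit or range.

## Working session

There is one attempt and no reset: what is moved stays moved. The work goes in short steps, Python scripts to look and compute and a tool call to move; the robot and the scene stay as the last step left them, time stands still between calls to the robot, and variables do not carry over. Pictures are saved under pics/ and viewed, at most 14 in all, crops included, and the job is handed in when it is done.

Besides the shell and the picture viewer there is one more tool, called after "Call:" by a JSON object that holds its "fn" and its "kwargs", one argument or row to a line. carry_out: Moves the arm, as the interface text tells. Its arguments: {"type":"object","properties":{"fingers":{"type":"array"},"translation":{"type":"array"},"yaw":{"type":"array"}},"required":["fingers","translation","yaw"]}

```bash
ls; mkdir -p pics
cat > h.py <<'E'
from plant import *
import numpy as np, cv2
from scipy.spatial.transform import Rotation as Ro
def cam(n):
    p=camera_params(n)
    if "R" in p: R=np.array(p["R"]);t=np.array(p["t"])
    else:
        s=state();q=s["eef_rot"];T=np.eye(4);T[:3,:3]=Ro.from_quat([q[1],q[2],q[3],q[0]]).as_matrix();T[:3,3]=s["tool_pos"]
        M=np.linalg.inv(T@np.array(p["T_tool_cam"]));R=M[:3,:3];t=M[:3,3]
    return p,R,t
def unproj(c,uv,z):
    p,R,t=c
    d=R.T@np.array([(uv[0]-p["cx"])/p["fx"],(uv[1]-p["cy"])/p["fy"],1]);o=-R.T@t
    return o+d*(z-o[2])/d[2]
def proj(c,X):
    p,R,t=c;x=R@np.array(X,float)+t
    return [p["fx"]*x[0]/x[2]+p["cx"],p["fy"]*x[1]/x[2]+p["cy"]]
E
python3 - <<'E'
from h import *
s=state();print(s)
for n in("scene","side","wrist"):
    c=cam(n);im=snapshot(n);cv2.imwrite(f"pics/{n}0.png",im)
    print(n,"campos",-c[1].T@c[2])
    if n!="wrist":
        for q,z in [("cap_yellow",24),("cap_blue",24),("cap_red",24),("cap_green",24),("valve_red",0),("pump_green",0),("bowl_blue",0),("check_yellow",0)]:
            for d in mark_of(n,q)[:3]: print(q,round(d["score"],2),np.round(d["at"]),np.round(unproj(c,d["at"],z),1))
E
```

```text
pics
{'t': 0.0, 'joint_pos': array([-1.29794721e+00,  8.74554099e-02,  1.75132448e-01,  1.65979793e+00,
       -2.50821340e-05,  1.57077080e+00]), 'joint_velocities': array([-1.49958112e-04,  9.76543572e-04, -1.42203194e-03,  1.08574495e-03,
        5.23213852e-05, -1.09048108e-03]), 'joint_torque': array([ 1.95059176e-03, -5.20400262e+01,  4.64795959e+01,  1.68499374e-02,
        1.86722568e-04, -4.01378003e-06]), 'tool_pos': array([ 148.14325448, -529.43496076,  230.58476888]), 'eef_rot': array([-6.54423282e-04,  9.90706640e-01,  1.36014391e-01, -1.02487591e-04]), 'contact_force': array([-0.82630707, -0.53044975, -0.0687362 ]), 'wrist_torque': array([ 0.00739369, -0.04741511,  0.04067113]), 'grasp_force': 0.0, 'width': 0.9961245628084086}
scene campos [ 45.20965628 669.63599415 631.32455857]
cap_yellow 0.67 [415. 210.] [ 352.4 -237.7   24. ]
cap_blue 0.69 [356. 239.] [417.8 -66.4  24. ]
cap_red 0.64 [440. 199.] [ 316.6 -313.8   24. ]
cap_green 0.56 [387. 221.] [ 390.3 -163.2   24. ]
valve_red 0.55 [404. 202.] [ 404.4 -296.7    0. ]
pump_green 0.74 [378. 197.] [ 469.3 -282.8    0. ]
bowl_blue 0.51 [376. 212.] [ 444.4 -219.8    0. ]
check_yellow 0.65 [403. 186.] [ 438.1 -369.9    0. ]
side campos [217.08326589 758.99031598 667.18227117]
cap_yellow 0.43 [375. 204.] [ 381.  -155.9   24. ]
cap_yellow 0.42 [396. 190.] [ 346.2 -230.6   24. ]
cap_yellow 0.35 [376. 171.] [ 414.9 -299.9   24. ]
cap_blue 0.58 [349. 220.] [421.6 -72.5  24. ]
cap_blue 0.5 [189. 245.] [706.  133.9  24. ]
cap_red 0.76 [417. 178.] [ 309.1 -309.3   24. ]
cap_green 0.74 [374. 202.] [ 384.7 -159.2   24. ]
valve_red 0.68 [379. 184.] [ 397.9 -278.1    0. ]
pump_green 0.47 [352. 177.] [ 473.7 -288.2    0. ]
bowl_blue 0.45 [359. 190.] [ 441.  -232.3    0. ]
check_yellow 0.52 [376. 170.] [ 424.5 -347.1    0. ]
wrist campos [ 220.57579305 -510.93896175  374.25816732]
```

Run:
```python
import cv2,numpy as np
a=cv2.imread("pics/scene0.png");b=cv2.imread("pics/side0.png")
f=lambda i,x,y:cv2.resize(i[y:y+150,x:x+200],(800,600),interpolation=3)
cv2.imwrite("pics/sc0.png",f(a,290,130))
cv2.imwrite("pics/tri.png",np.vstack([np.hstack([cv2.resize(a,(400,250)),cv2.resize(b,(400,250))]),cv2.resize(cv2.imread("pics/wrist0.png"),(480,300)).copy() if 0 else cv2.copyMakeBorder(cv2.resize(cv2.imread("pics/wrist0.png"),(560,350)),0,0,0,240,0)]))
```

```text
(no output)
```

View pics/sc0.png

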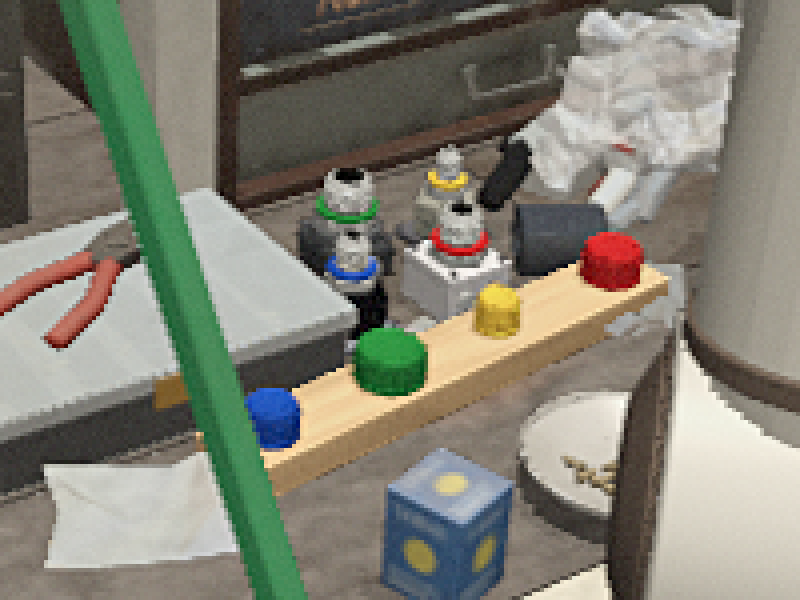

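View pics/tri.png

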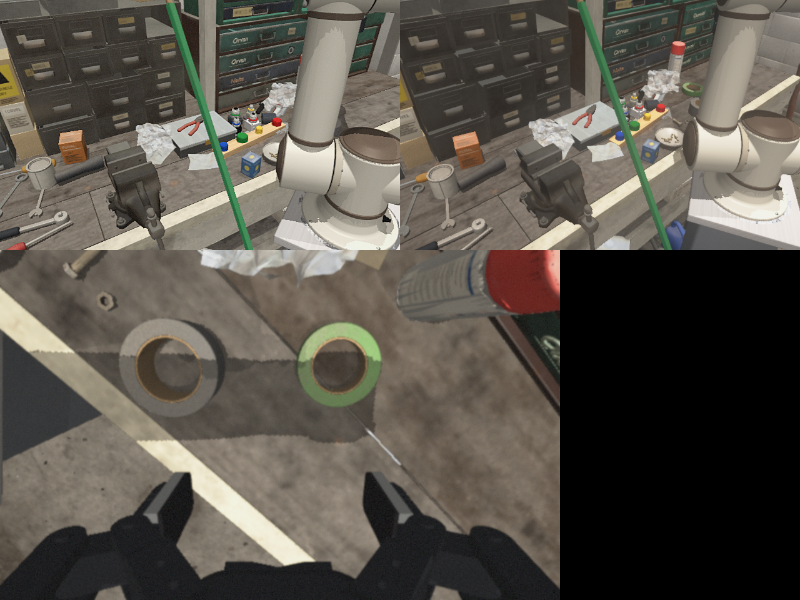

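Run:
```python
from h import *
c=cam("scene")
for uv in [(350,180),(410,160),(430,150),(377,215),(340,180),(290,240)]: print(uv,np.round(unproj(c,uv,0)))
P=[]
for n in("scene","side"):
    im=cv2.imread(f"pics/{n}0.png");h=cv2.cvtColor(im,cv2.COLOR_BGR2HSV)
    m=cv2.inRange(h,(60,120,60),(85,255,200));k,l,s,_=cv2.connectedComponentsWithStats(m)
    i=1+np.argmax(s[1:,4]);print(n,s[i]);ys,xs=np.where(l==i)
    a=np.polyfit(ys,xs,1);p,R,t=cam(n)
    # line x=a0*y+a1 -> plane
    l=np.array([1,-a[0],-a[1]]);K=np.array([[p["fx"],0,p["cx"]],[0,p["fy"],p["cy"]],[0,0,1]])
    P.append(l@K@np.c_[R,t])
P=np.array(P)
for z in(0,200,400,600): print(z,np.linalg.solve(P[:,:2],-P[:,3]-P[:,2]*z))
```

```text
(350, 180) [ 574. -327.    0.]
(410, 160) [ 479. -520.    0.]
(430, 150) [ 452. -613.    0.]
(377, 215) [ 435. -208.    0.]
(340, 180) [ 598. -314.    0.]
(290, 240) [560. -19.   0.]
scene [ 302  117  103  283 3254]
side [283   6  49 121 902]
0 [232.23402199 177.69045224]
200 [349.41178489 121.86648184]
400 [466.5895478   66.04251145]
600 [583.7673107   10.21854105]
```

Call:
{"fn": "carry_out", "kwargs": {
  "fingers": [60, 60, 60, 60, 60, 60, 60, 60],
  "translation": [
    [35, -32, -10],
    [70, -64, -20],
    [105, -95, -20],
    [140, -127, -20],
    [175, -159, -20],
    [210, -190, -20],
    [245, -222, -20],
    [280, -254, -20]
  ],
  "yaw": [6, 12, 18, 24, 30, 36, 38.6, 38.6]
}}

```text
t: 1.75
tool_pos: [350.0, -207.9, 251.6]
eef_rot: [0.0, 0.98, -0.2, 0.0]
contact_force: [0.0, -0.3, 0.8]
width: 0.706
grasp_force: 0.0
```

Call:
{"fn": "carry_out", "kwargs": {
  "fingers": [60, 60, 60],
  "translation": [
    [0, 0, 0],
    [0, 0, 0],
    [0, 0, 0]
  ],
  "yaw": [0, 0, 0]
}}

```text
t: 2.05
tool_pos: [349.1, -210.2, 251.3]
eef_rot: [0.0, 0.98, -0.199, 0.0]
contact_force: [-0.3, -1.0, -0.7]
width: 0.702
grasp_force: 0.0
```

Run:
```python
from h import *
s=state();c=cam("wrist");im=snapshot("wrist");cv2.imwrite("pics/w1.png",im)
print(s["t"],s["tool_pos"],s["eef_rot"],s["joint_pos"],s["width"],-c[1].T@c[2])
for q,z in [("cap_yellow",24),("cap_blue",24),("cap_red",24),("cap_green",24),("valve_red",0),("pump_green",0),("bowl_blue",0),("check_yellow",0)]:
    for d in mark_of("wrist",q)[:3]: print(q,round(d["score"],2),np.round(d["at"]),np.round(unproj(c,d["at"],z),1))
```

```text
2.05 [ 349.09764473 -210.21089834  251.33035776] [ 1.48209522e-04  9.79927490e-01 -1.99354188e-01  3.28114437e-06] [-5.41808735e-01 -2.40951090e-01 -9.20477660e-02  1.71959430e+00
 -2.77145246e-04  3.00118158e+00] 0.7017020831029285 [ 418.32791092 -240.61158081  394.28471928]
cap_yellow 0.91 [339. 155.] [ 348.8 -237.2   24. ]
cap_yellow 0.55 [260. 152.] [ 386.7 -157.1   24. ]
cap_yellow 0.32 [183. 156.] [416.4 -75.6  24. ]
cap_red 0.74 [420. 152.] [ 315.9 -322.1   24. ]
cap_green 0.74 [295.  83.] [ 437.7 -223.1   24. ]
cap_green 0.57 [260. 152.] [ 386.2 -157.2   24. ]
valve_red 0.7 [361.  97.] [ 396.4 -284.8    0. ]
pump_green 0.65 [339.  24.] [ 475.6 -289.9    0. ]
bowl_blue 0.62 [296.  82.] [ 439.8 -224.1    0. ]
check_yellow 0.61 [405.  36.] [ 436.4 -351.3    0. ]
```

View pics/w1.png

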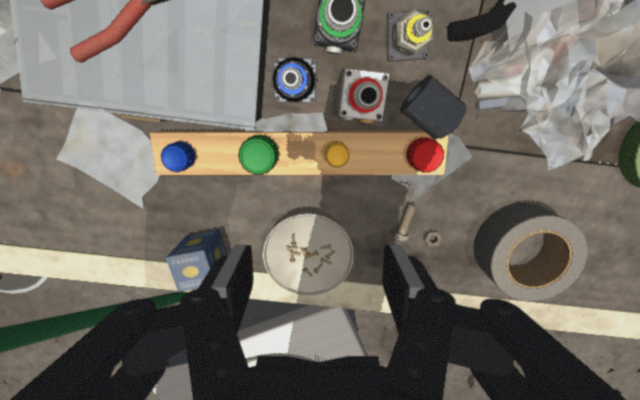

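Wrist view: on the batten, blue cap (178,156), green (258,155), yellow (337,154), red (425,155). The parts are green (339,17), blue (293,78), red (367,95) and yellow (413,33). I see no grey cap nearby; the dark cylinder lying at (434,106) has to be avoided. I'll shift the camera over the parts to measure them.

Call:
{"fn": "carry_out", "kwargs": {
  "fingers": [60, 60, 60, 60, 60],
  "translation": [
    [40, 10, 0],
    [70, 20, 0],
    [70, 20, 0],
    [70, 20, 0],
    [70, 20, 0]
  ],
  "yaw": [0, 0, 0, 0, 0]
}}

```text
t: 3.0
tool_pos: [405.6, -255.0, 251.4]
eef_rot: [-0.0, 0.98, -0.199, -0.0]
contact_force: [0.2, -0.5, -0.5]
width: 0.702
grasp_force: 0.0
```

```bash
cat >> h.py <<'E'
from scipy.optimize import least_squares
HUE={"red":((0,130,60),(7,255,255)),"green":((55,90,40),(88,255,255)),"blue":((105,120,50),(125,255,255)),"yellow":((20,120,80),(35,255,255))}
def blobs(im,col,amin=40):
    h=cv2.cvtColor(im,cv2.COLOR_BGR2HSV);lo,hi=HUE[col];m=cv2.inRange(h,lo,hi)
    if col=="red": m|=cv2.inRange(h,(174,130,60),(180,255,255))
    if col=="yellow": m=cv2.inRange(h,(17,150,90),(35,255,255))
    m=cv2.morphologyEx(m,cv2.MORPH_CLOSE,np.ones((3,3)))
    out=[]
    for k in cv2.findContours(m,cv2.RETR_EXTERNAL,cv2.CHAIN_APPROX_NONE)[0]:
        k=cv2.convexHull(k)
        if cv2.contourArea(k)>amin: out.append(k)
    return out
def cent(k):
    M=cv2.moments(k);return np.array([M["m10"],M["m01"]])/M["m00"]
def hull(c,x,y,r,z0,z1):
    a=np.linspace(0,2*np.pi,40,endpoint=False)
    return cv2.convexHull(np.array([proj(c,[x+r*np.cos(t),y+r*np.sin(t),z]) for z in(z0,z1) for t in a],np.float32))
def fit(c,k,r,z0,z1):
    uv=cent(k);x0=unproj(c,uv,z1)[:2]
    s=least_squares(lambda q:cent(hull(c,*q,r,z0,z1))-uv,x0).x
    return s,cv2.contourArea(k)/cv2.contourArea(hull(c,*s,r,z0,z1))
CAP={"yellow":13.5,"blue":16,"red":18.5,"green":21}
RING={"red":17.5,"green":20,"blue":15,"yellow":12.5}
def measure(im,c):
    for col in HUE:
        for k in blobs(im,col):
            a=fit(c,k,CAP[col],24,45);b=fit(c,k,RING[col],42,46)
            print(col,np.round(cent(k)),"cap",np.round(a[0],1),round(a[1],2),"| ring",np.round(b[0],1),round(b[1],2))
E
python3 - <<'E'
from h import *
p=camera_params("wrist")
s=state();c=cam("wrist");im=snapshot("wrist");cv2.imwrite("pics/w2.png",im)
print(s["t"],s["tool_pos"],s["joint_pos"])
measure(im,c)
print("old")
T=np.eye(4);q=[1.48209522e-04,9.79927490e-01,-1.99354188e-01,3.28114437e-06]
T[:3,:3]=Ro.from_quat([q[1],q[2],q[3],q[0]]).as_matrix();T[:3,3]=[349.098,-210.211,251.33]
M=np.linalg.inv(T@np.array(p["T_tool_cam"]));measure(cv2.imread("pics/w1.png"),(p,M[:3,:3],M[:3,3]))
E
```

```text
3.0 [ 405.57279386 -255.01853495  251.41215545] [-5.61338152e-01 -7.33966211e-02  5.40411927e-02  1.69849566e+00
  3.51005059e-05  2.98119405e+00]
red [402. 214.] cap [ 315.3 -323.1] 0.85 | ring [ 319.  -322.3] 1.12
red [344. 161.] cap [ 398.7 -284.3] 0.65 | ring [ 400.2 -284.4] 0.77
red [103. 109.] cap [548.3 -74.1] 0.92 | ring [546.6 -79. ] 1.3
red [81. 73.] cap [587.2 -72.7] 0.86 | ring [584.6 -77.6] 1.23
green [ 14. 388.] cap [282.4 246.8] 0.31 | ring [287.2 233.5] 0.53
green [245. 214.] cap [ 385.7 -157.1] 0.8 | ring [ 387.7 -160. ] 1.02
green [320.  91.] cap [ 475.9 -288.5] 0.85 | ring [ 475.9 -288.5] 0.93
blue [169. 216.] cap [418.1 -75.8] 0.75 | ring [419.5 -80.7] 1.11
blue [275. 149.] cap [ 440.5 -221.2] 0.77 | ring [ 441.2 -222.4] 0.94
yellow [319. 214.] cap [ 353.5 -235.8] 0.82 | ring [ 356.3 -236.9] 1.15
yellow [393. 104.] cap [ 434.8 -353.4] 0.62 | ring [ 435.7 -352.1] 0.8
old
red [425. 154.] cap [ 315.1 -322.9] 0.84 | ring [ 317.4 -321.1] 1.08
red [365.  95.] cap [ 398.3 -284.9] 0.76 | ring [ 398.6 -284.2] 0.87
red [110.  30.] cap [552.2 -77.7] 1.0 | ring [549.2 -81.4] 1.39
red [53.  3.] cap [593.6 -40.7] 0.06 | ring [589.6 -45.3] 0.09
green [ 51. 327.] cap [288.4 186. ] 1.64 | ring [291.7 175.5] 2.65
green [166. 300.] cap [270.6  21.2] 0.24 | ring [269.9  22. ] 0.35
green [258. 154.] cap [ 385.7 -157.3] 0.81 | ring [ 386.4 -158.9] 0.96
green [340.  17.] cap [ 474.6 -288.4] 0.7 | ring [ 473.7 -287.6] 0.81
blue [178. 156.] cap [418.  -75.8] 0.75 | ring [418.1 -79.5] 1.05
blue [292.  78.] cap [ 441.8 -223. ] 0.84 | ring [ 441.6 -223.1] 0.97
yellow [336. 154.] cap [ 353.5 -235.5] 0.83 | ring [ 354.8 -235.6] 1.05
yellow [417.  29.] cap [ 435.7 -354. ] 0.52 | ring [ 435.4 -351.5] 0.71
```

View pics/w2.png

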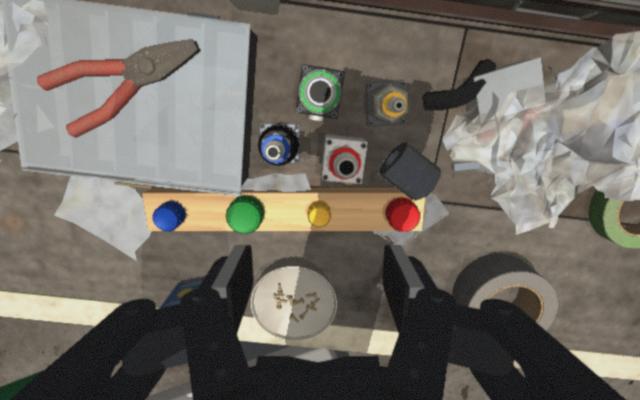

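The second view confirms it. Heights and sizes fit, and the cap line lies at 67°. Starting with yellow: cap (353.5,-235.7), coupling (435.5,-352).

Call:
{"fn": "carry_out", "kwargs": {
  "fingers": [50, 50, 50, 50, 50, 50, 50, 50],
  "translation": [
    [-30, 1, 40],
    [-55.5, 2.5, 80],
    [-55.5, 2.5, 120],
    [-55.5, 2.5, 155],
    [-55.5, 2.5, 180],
    [-55.5, 2.5, 190],
    [-55.5, 2.5, 190],
    [-55.5, 2.5, 190]
  ],
  "yaw": [0, 0, 0, 0, 0, 0, 0, 0]
}}

```text
t: 3.85
tool_pos: [354.4, -236.2, 62.8]
eef_rot: [0.0, 0.98, -0.199, 0.001]
contact_force: [0.3, -0.8, 0.1]
width: 0.582
grasp_force: 0.0
```

Run:
```python
from h import *
s=state();c=cam("wrist");im=snapshot("wrist");cv2.imwrite("pics/w3.png",im)
print(s["t"],s["tool_pos"],s["eef_rot"],s["width"]);measure(im,c)
```

```text
3.85 [ 354.43917977 -236.24453914   62.7656967 ] [ 3.52313629e-04  9.79983833e-01 -1.99074960e-01  8.50897136e-04] 0.5817372316619656
red [487. 240.] cap [ 315.5 -322.7] 0.88 | ring [ 320.3 -320.3] 1.22
red [371. 128.] cap [ 398.7 -284.2] 0.78 | ring [ 399.2 -283.9] 0.87
green [163. 240.] cap [ 385.6 -157.8] 0.87 | ring [ 387.3 -162.4] 1.14
green [317.   2.] cap [ 458.3 -281.3] 0.01 | ring [ 457.8 -281. ] 0.01
blue [ 21. 241.] cap [415.6 -84.1] 0.52 | ring [416.  -92.7] 0.85
blue [217.  95.] cap [ 441.7 -222.2] 0.73 | ring [ 441.1 -223.6] 0.89
yellow [315. 238.] cap [ 353.9 -235.8] 0.86 | ring [ 356.9 -237.1] 1.2
yellow [489.   7.] cap [ 427.7 -352.6] 0.13 | ring [ 427.6 -349.1] 0.19
```

View pics/w3.png

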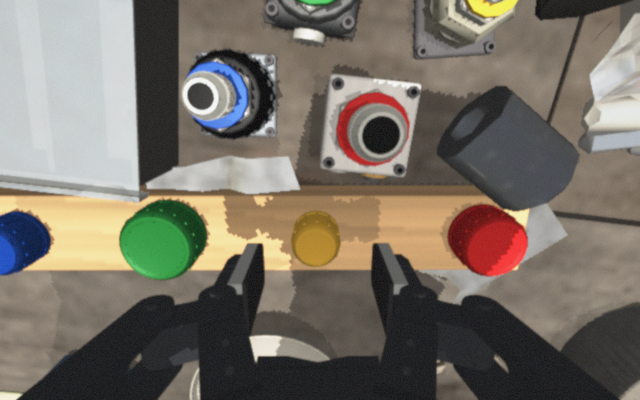

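The fingers straddle the yellow cap at (315,238), and the positions agree within 1 mm. Going down to grip.

Call:
{"fn": "carry_out", "kwargs": {
  "fingers": [50, 50, 50, 15, 15, 15, 15, 15],
  "translation": [
    [0, 0, 18],
    [0, 0, 35.5],
    [0, 0, 35.5],
    [0, 0, 35.5],
    [0, 0, 35.5],
    [0, 0, 35.5],
    [0, 0, 35.5],
    [0, 0, 35.5]
  ],
  "yaw": [0, 0, 0, 0, 0, 0, 0, 0]
}}

```text
t: 4.7
tool_pos: [354.8, -236.5, 27.5]
eef_rot: [0.0, 0.98, -0.199, 0.001]
contact_force: [-0.8, 0.2, 6.5]
width: 0.293
grasp_force: 59.3
```

Call:
{"fn": "carry_out", "kwargs": {
  "fingers": [15, 15, 15],
  "translation": [
    [0, 0, 0],
    [0, 0, 0],
    [0, 0, 0]
  ],
  "yaw": [0, 0, 0]
}}

```text
t: 5.0
tool_pos: [354.8, -236.6, 27.5]
eef_rot: [0.0, 0.98, -0.199, 0.001]
contact_force: [-1.1, 1.0, 7.0]
width: 0.293
grasp_force: 59.3
```

Call:
{"fn": "carry_out", "kwargs": {
  "fingers": [15, 15, 15, 15, 15, 15, 15, 15],
  "translation": [
    [0, 0, -25],
    [0, 0, -60],
    [20, 12, -72.5],
    [45, 28, -72.5],
    [70, 44, -72.5],
    [95, 60, -72.5],
    [110, 69, -72.5],
    [119.2, 74.6, -72.5]
  ],
  "yaw": [0, 0, -8, -16, -24, -32, -40, -48]
}}

```text
t: 5.8
tool_pos: [435.5, -352.5, 98.7]
eef_rot: [0.0, 0.976, 0.219, 0.0]
contact_force: [0.2, -0.2, 0.1]
width: 0.299
grasp_force: 59.0
```

Call:
{"fn": "carry_out", "kwargs": {
  "fingers": [15, 15, 15, 15, 15, 15, 15, 15],
  "translation": [
    [0, 0, 0],
    [0, 0, 0],
    [0, 0, 0],
    [0, 0, 0],
    [0, 0, 0],
    [0, 0, 0],
    [0, 0, 0],
    [0, 0, 0]
  ],
  "yaw": [-8, -16, -24, -32, -40, -42, -42, -42]
}}

```text
t: 6.6
tool_pos: [434.8, -351.3, 98.8]
eef_rot: [0.0, 0.834, 0.552, 0.0]
contact_force: [-0.5, 0.0, -0.3]
width: 0.294
grasp_force: 59.0
```

Run:
```python
from h import *
s=state();c=cam("wrist");im=snapshot("wrist");cv2.imwrite("pics/w4.png",im)
q=s["eef_rot"];R=Ro.from_quat([q[1],q[2],q[3],q[0]]).as_matrix()
print(s["t"],s["tool_pos"],R[:,0],R[:,1],s["width"],s["grasp_force"],s["joint_pos"])
print(R.T@(np.array([435.5,-351.8,51.5])-s["tool_pos"]))
measure(im,c)
```

```text
6.6 [ 434.77182934 -351.34680597   98.76993219] [ 3.91580280e-01  9.20143935e-01 -1.54306690e-04] [ 9.20143823e-01 -3.91580134e-01  5.86827700e-04] 0.29392867069513967 59.04019259149209 [-6.79677438e-01  9.79594775e-02 -6.78358252e-02  1.40439437e+00
  1.22555947e-05  1.29346725e+00]
[-0.1245724   0.81974421 47.27044116]
red [136. 239.] cap [ 315.7 -323. ] 0.87 | ring [ 321.4 -321.5] 1.24
red [217. 138.] cap [ 398.6 -284.7] 0.65 | ring [ 400.6 -284.6] 0.78
green [339.  91.] cap [ 476.  -288.5] 0.87 | ring [ 475.9 -288.4] 0.95
blue [231.  13.] cap [ 437.8 -227.4] 0.36 | ring [ 438.6 -229. ] 0.45
yellow [318. 271.] cap [ 418.8 -392.5] 2.02 | ring [ 420.6 -388.2] 3.03
yellow [317. 215.] cap [ 434.5 -354.4] 0.57 | ring [ 435.6 -351.9] 0.78
```

View pics/w4.png

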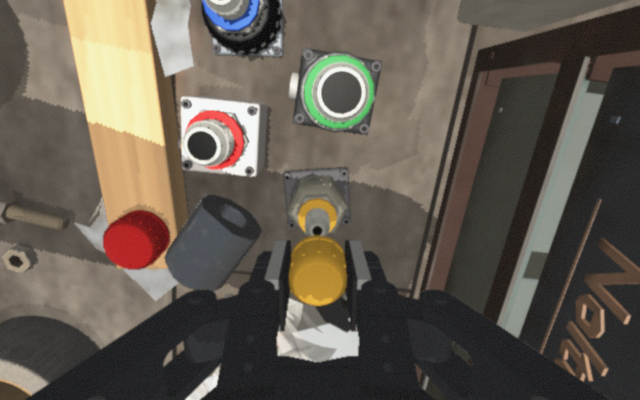

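The held yellow cap (318,271) lines up with the yellow coupling (tip about (317,230)). One check of the tip and cap before lowering.

Run:
```python
from h import *
c=cam("wrist");im=cv2.imread("pics/w4.png")
print(unproj(c,(317,230.5),66))
for k in blobs(im,"yellow"):
    print(cent(k),cv2.boundingRect(k),fit(c,k,13.5,95.3,116.3))
print(cv2.boundingRect(hull(c,434.8,-351.3,13.5,95.3,116.3)))
```

```text
[ 435.27283748 -352.74172588   66.        ]
[317.50686585 270.63507872] (289, 235, 58, 71) (array([ 434.78983083, -354.46617827]), 0.8626779688811772)
[316.84197787 215.30999308] (299, 199, 37, 32) (array([ 445.06406919, -329.59894459]), 0.2436355783380826)
(282, 226, 65, 76)
```

Call:
{"fn": "carry_out", "kwargs": {
  "fingers": [15, 15, 15, 15, 15, 15],
  "translation": [
    [0.6, 0.5, 15],
    [0.6, 0.5, 30],
    [0.6, 0.5, 38],
    [0.6, 0.5, 43],
    [0.6, 0.5, 46.5],
    [0.6, 0.5, 46.5]
  ],
  "yaw": [0, 0, 0, 0, 0, 0]
}}

```text
t: 7.25
tool_pos: [435.3, -350.9, 51.9]
eef_rot: [0.0, 0.834, 0.552, 0.0]
contact_force: [0.7, -0.1, -0.6]
width: 0.302
grasp_force: 59.0
```

Call:
{"fn": "carry_out", "kwargs": {
  "fingers": [15, 15, 45, 45, 45, 45, 45, 45],
  "translation": [
    [0, 0, 0.8],
    [0, 0, 0.8],
    [0, 0, 0.8],
    [0, 0, 0.8],
    [0, 0, 0.8],
    [0, 0, -15],
    [0, 0, -45],
    [0, 0, -75]
  ],
  "yaw": [0, 0, 0, 0, 0, 0, 0, 0]
}}

```text
t: 8.05
tool_pos: [434.9, -350.6, 127.1]
eef_rot: [-0.001, 0.834, 0.552, -0.0]
contact_force: [0.4, -0.4, 0.8]
width: 0.526
grasp_force: 0.0
```

```bash
cat > m.py <<'E'
import sys
from h import *
s=state();c=cam("wrist");im=snapshot("wrist");cv2.imwrite(sys.argv[1],im)
q=s["eef_rot"];R=Ro.from_quat([q[1],q[2],q[3],q[0]]).as_matrix()
print(s["t"],s["tool_pos"],R[:,0],s["width"],s["grasp_force"])
if len(sys.argv)>2: print("delta",np.round(R.T@(np.array(eval(sys.argv[2]))-s["tool_pos"]),1))
measure(im,c)
E
python3 m.py pics/w5.png "[315.3,-322.9,60]"
```

```text
8.05 [ 434.93877795 -350.56277911  127.1339411 ] [3.90234962e-01 9.20715237e-01 3.55343078e-04] 0.5262340284460499 0.0
delta [ -21.2 -120.9   67.3]
red [156. 224.] cap [ 315.7 -323.1] 0.87 | ring [ 320.7 -321.7] 1.21
red [230. 134.] cap [ 398.7 -284.5] 0.65 | ring [ 400.5 -284.5] 0.79
green [337.  93.] cap [ 476.  -288.5] 0.86 | ring [ 476.  -288.4] 0.94
blue [244.  19.] cap [ 439.8 -224.9] 0.55 | ring [ 440.5 -226.4] 0.68
yellow [318. 213.] cap [ 432.2 -361.8] 1.17 | ring [ 433.3 -359.2] 1.61
```

View pics/w5.png

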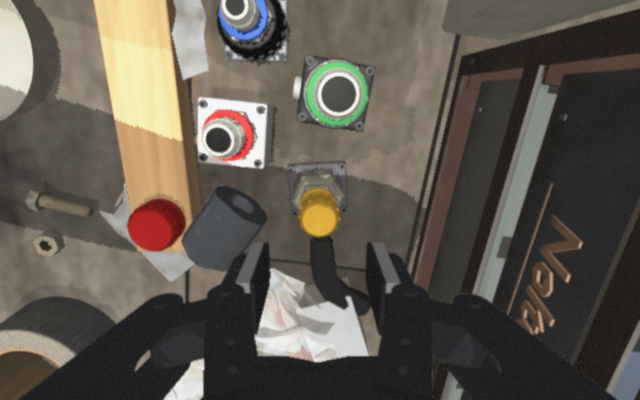

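Yellow is seated at (318,213). Next is the red cap, pixel (157,225), at (315.5,-323).

Call:
{"fn": "carry_out", "kwargs": {
  "fingers": [56, 56, 56, 56, 56, 56, 56, 56],
  "translation": [
    [-4, -20, 0],
    [-8, -40, 0],
    [-11, -60, 10],
    [-14, -80, 20],
    [-17, -100, 30],
    [-19, -112, 30],
    [-21, -121, 30],
    [-21, -121, 30]
  ],
  "yaw": [8, 16, 24, 32, 40, 48, 56, 64]
}}

```text
t: 8.9
tool_pos: [314.8, -322.8, 96.7]
eef_rot: [0.0, 1.0, 0.023, -0.0]
contact_force: [0.3, -0.4, 1.0]
width: 0.658
grasp_force: 0.0
```

Call:
{"fn": "carry_out", "kwargs": {
  "fingers": [56, 56, 56, 56, 56, 56, 56],
  "translation": [
    [0, 0, 10],
    [0, 0, 20],
    [0, 0, 30],
    [0, 0, 35],
    [0, 0, 35],
    [0, 0, 35],
    [0, 0, 35]
  ],
  "yaw": [8, 16, 24, 26, 26, 26, 26]
}}

```text
t: 9.6
tool_pos: [315.9, -323.1, 62.2]
eef_rot: [0.0, 0.98, -0.199, 0.0]
contact_force: [-0.6, -0.6, 1.2]
width: 0.657
grasp_force: 0.0
```

```bash
python3 m.py pics/w6.png "[315.5,-323,27.5]"
```

```text
9.6 [ 315.86484276 -323.12049433   62.17885505] [ 9.21132454e-01 -3.89248841e-01  5.83887999e-04] 0.6569617208048318 0.0
delta [-0.4  0.  34.7]
red [317. 238.] cap [ 315.5 -323.9] 0.88 | ring [ 318.3 -325.1] 1.11
red [177. 124.] cap [ 398.6 -284.3] 0.62 | ring [ 398.2 -286.8] 0.77
green [ 18. 235.] cap [ 380.2 -172.6] 0.34 | ring [ 380.5 -181. ] 0.5
blue [19. 93.] cap [ 441.2 -220.3] 0.39 | ring [ 438.7 -226.3] 0.59
yellow [273.   5.] cap [ 427.3 -349.8] 0.1 | ring [ 426.  -349.9] 0.13
```

Call:
{"fn": "carry_out", "kwargs": {
  "fingers": [56, 56, 56, 25, 25, 25, 25, 25],
  "translation": [
    [0, 0, 18],
    [0, 0, 34.7],
    [0, 0, 34.7],
    [0, 0, 34.7],
    [0, 0, 34.7],
    [0, 0, 34.7],
    [0, 0, 34.7],
    [0, 0, 34.7]
  ],
  "yaw": [0, 0, 0, 0, 0, 0, 0, 0]
}}

```text
t: 10.45
tool_pos: [316.2, -323.5, 28.3]
eef_rot: [0.001, 0.98, -0.199, 0.001]
contact_force: [-0.5, 0.4, 7.7]
width: 0.412
grasp_force: 60.4
```

Call:
{"fn": "carry_out", "kwargs": {
  "fingers": [25, 25, 25, 25, 25, 25, 25, 25],
  "translation": [
    [0, 0, -25],
    [0, 0, -60],
    [10, -12, -72],
    [25, -28, -72],
    [40, -44, -72],
    [50, -56, -72],
    [57, -63, -72],
    [61.1, -67.6, -72]
  ],
  "yaw": [0, 0, -8, -16, -24, -32, -40, -48]
}}

```text
t: 11.25
tool_pos: [399.2, -284.2, 99.3]
eef_rot: [0.0, 0.976, 0.22, 0.0]
contact_force: [-0.7, 0.6, -0.7]
width: 0.411
grasp_force: 60.0
```

Call:
{"fn": "carry_out", "kwargs": {
  "fingers": [25, 25, 25, 25, 25, 25, 25, 25],
  "translation": [
    [0, 0, 0],
    [0, 0, 0],
    [0, 0, 0],
    [0, 0, 0],
    [0, 0, 0],
    [0, 0, 0],
    [0, 0, 0],
    [0, 0, 0]
  ],
  "yaw": [-8, -16, -24, -32, -40, -42, -42, -42]
}}

```text
t: 12.05
tool_pos: [398.4, -284.6, 99.3]
eef_rot: [0.0, 0.834, 0.552, 0.0]
contact_force: [0.1, -0.1, -1.1]
width: 0.415
grasp_force: 60.0
```

```bash
python3 m.py pics/w7.png "[398.8,-285,52.3]"
```

```text
12.05 [ 398.39997943 -284.59223521   99.25105293] [ 3.91538628e-01  9.20161671e-01 -4.55955220e-05] 0.41523630121719246 60.028680972754955
delta [-0.2  0.5 47. ]
red [317. 254.] cap [ 386.9 -314.1] 2.76 | ring [ 388.4 -310.6] 3.6
green [431. 170.] cap [ 475.8 -288.2] 0.62 | ring [ 474.3 -285.9] 0.76
green [205.  27.] cap [ 384.6 -161.4] 0.69 | ring [ 385.8 -162.9] 0.82
blue [343.  93.] cap [ 441.5 -223.2] 0.85 | ring [ 441.5 -223.1] 0.96
yellow [415. 283.] cap [ 441.8 -361.8] 0.44 | ring [ 441.3 -356.1] 0.69
```

View pics/w7.png

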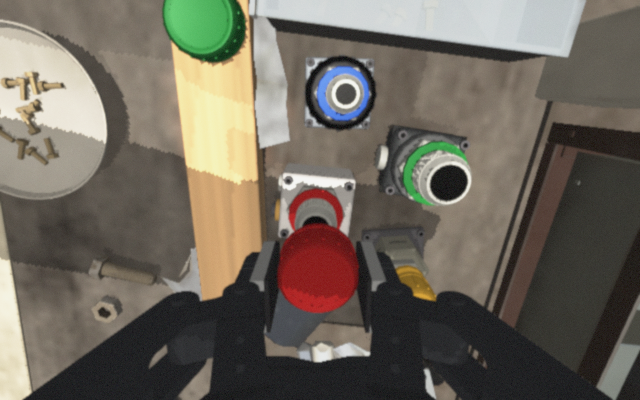

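The held red cap (318,268) sits in line with the red coupling (316,213). Lowering.

Call:
{"fn": "carry_out", "kwargs": {
  "fingers": [25, 25, 25, 25, 25, 25],
  "translation": [
    [0.2, 0.4, 15],
    [0.2, 0.4, 30],
    [0.2, 0.4, 38],
    [0.2, 0.4, 43],
    [0.2, 0.4, 47],
    [0.2, 0.4, 47]
  ],
  "yaw": [0, 0, 0, 0, 0, 0]
}}

```text
t: 12.7
tool_pos: [398.8, -284.6, 52.4]
eef_rot: [0.0, 0.834, 0.552, 0.0]
contact_force: [0.3, -0.0, -0.1]
width: 0.416
grasp_force: 60.0
```

Call:
{"fn": "carry_out", "kwargs": {
  "fingers": [25, 25, 54, 54, 54, 54, 54, 54],
  "translation": [
    [0, 0, 0.8],
    [0, 0, 0.8],
    [0, 0, 0.8],
    [0, 0, 0.8],
    [0, 0, 0.8],
    [0, 0, -15],
    [0, 0, -45],
    [0, 0, -75]
  ],
  "yaw": [0, 0, 0, 0, 0, 0, 0, 0]
}}

```text
t: 13.5
tool_pos: [398.4, -284.3, 127.4]
eef_rot: [-0.001, 0.834, 0.552, -0.0]
contact_force: [0.3, -1.0, -0.1]
width: 0.632
grasp_force: 0.0
```

```bash
python3 m.py pics/w8.png "[385.7,-157.4,27.5]"
```

```text
13.5 [ 398.40033405 -284.27585591  127.44630018] [3.90288295e-01 9.20692655e-01 2.85445284e-04] 0.6322000149601007 0.0
delta [111.8 -61.1 100.1]
red [318. 211.] cap [ 395.9 -294. ] 1.22 | ring [ 396.9 -291.7] 1.51
green [418. 162.] cap [ 475.8 -288.1] 0.64 | ring [ 474.4 -286.1] 0.77
green [219.  31.] cap [ 385.4 -158.3] 0.83 | ring [ 386.5 -159.7] 0.98
blue [340.  94.] cap [ 441.5 -223.3] 0.85 | ring [ 441.5 -223.2] 0.96
yellow [404. 253.] cap [ 443.7 -352.4] 0.05 | ring [ 443.2 -347.7] 0.08
```

View pics/w8.png

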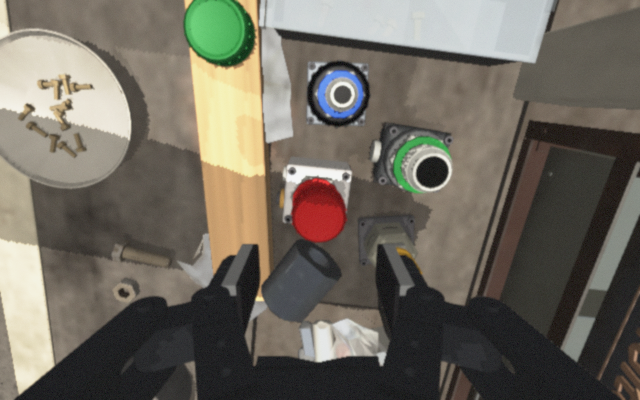

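Red is seated at (319,211). Next is the green cap, pixel (219,31).

Call:
{"fn": "carry_out", "kwargs": {
  "fingers": [62, 62, 62, 62, 62, 62, 62, 62],
  "translation": [
    [16, -9, 0],
    [32, -17, 0],
    [48, -26, 0],
    [64, -35, 0],
    [80, -44, 10],
    [96, -52, 20],
    [108, -59, 30],
    [112, -61, 30]
  ],
  "yaw": [-8, -16, -24, -32, -40, -48, -56, -64]
}}

```text
t: 14.35
tool_pos: [385.6, -156.3, 95.6]
eef_rot: [-0.001, 0.411, 0.911, 0.0]
contact_force: [-0.4, 0.6, 0.0]
width: 0.725
grasp_force: 0.0
```

Call:
{"fn": "carry_out", "kwargs": {
  "fingers": [62, 62, 62, 62, 62, 62, 62],
  "translation": [
    [0, 0, 10],
    [0, 0, 20],
    [0, 0, 30],
    [0, 0, 35],
    [0, 0, 35],
    [0, 0, 35],
    [0, 0, 35]
  ],
  "yaw": [-8, -16, -24, -26, -26, -26, -26]
}}

```text
t: 15.05
tool_pos: [386.5, -157.7, 62.4]
eef_rot: [0.0, 0.2, 0.98, -0.0]
contact_force: [0.6, 0.8, -0.6]
width: 0.727
grasp_force: 0.0
```

```bash
python3 m.py pics/w9.png "[385.7,-157.4,27.5]"
```

```text
15.05 [ 386.54363309 -157.68677805   62.43780284] [-9.20290059e-01  3.91236351e-01 -5.69762463e-04] 0.7271830065345746 0.0
delta [ 0.9 -0.1 34.9]
red [113. 369.] cap [ 422.2 -315. ] 0.02 | ring [ 417.1 -306. ] 0.03
red [ 85. 330.] cap [ 390.4 -313.8] 0.03 | ring [ 386.9 -304.9] 0.05
green [320. 229.] cap [ 384.5 -156.3] 0.87 | ring [ 382.  -155.3] 1.05
blue [257. 345.] cap [ 441.4 -222.3] 0.2 | ring [ 435.5 -217.9] 0.3
blue [480. 225.] cap [416.6 -75.5] 0.83 | ring [412.2 -77.9] 1.19
yellow [522. 299.] cap [472.1 -64.5] 0.28 | ring [464.8 -67.8] 0.48
```

Call:
{"fn": "carry_out", "kwargs": {
  "fingers": [62, 62, 62, 30, 30, 30, 30, 30],
  "translation": [
    [1.5, 0, 18],
    [1.5, 0, 34.7],
    [1.5, 0, 34.7],
    [1.5, 0, 34.7],
    [1.5, 0, 34.7],
    [1.5, 0, 34.7],
    [1.5, 0, 34.7],
    [1.5, 0, 34.7]
  ],
  "yaw": [0, 0, 0, 0, 0, 0, 0, 0]
}}

```text
t: 15.9
tool_pos: [385.6, -157.3, 28.7]
eef_rot: [0.001, 0.199, 0.98, -0.0]
contact_force: [-1.9, 0.6, 6.7]
width: 0.47
grasp_force: 60.9
```

Call:
{"fn": "carry_out", "kwargs": {
  "fingers": [30, 30, 30, 30, 30, 30, 30, 30],
  "translation": [
    [0, 0, -25],
    [0, 0, -60],
    [-25, -16, -75],
    [-55, -35, -75],
    [-85, -54, -75],
    [-112, -72, -75],
    [-127, -81, -75],
    [-133.8, -85.4, -75]
  ],
  "yaw": [0, 0, 0, 0, 0, 0, 0, 0]
}}

```text
t: 16.7
tool_pos: [475.5, -289.1, 102.2]
eef_rot: [-0.0, 0.2, 0.98, -0.0]
contact_force: [-0.7, 0.1, 0.3]
width: 0.47
grasp_force: 60.7
```

Call:
{"fn": "carry_out", "kwargs": {
  "fingers": [30, 30, 30],
  "translation": [
    [0, 0, 0],
    [0, 0, 0],
    [0, 0, 0]
  ],
  "yaw": [0, 0, 0]
}}

```text
t: 17.0
tool_pos: [474.5, -287.1, 102.7]
eef_rot: [0.0, 0.199, 0.98, 0.0]
contact_force: [0.7, -0.3, 0.3]
width: 0.472
grasp_force: 60.7
```

```bash
python3 m.py pics/w10.png "[475.4,-288.3,52.7]"
```

```text
17.0 [ 474.47385994 -287.12775886  102.70913769] [-9.20916732e-01  3.89759358e-01 -1.21959231e-04] 0.4720442871352967 60.68489480763674
delta [-1.3 -0.7 50. ]
red [630. 258.] cap [ 593.7 -101.2] 0.09 | ring [ 586.2 -107.4] 0.15
red [623. 227.] cap [ 567.9 -102.8] 0.23 | ring [ 561.5 -108.9] 0.35
red [263. 100.] cap [ 397.8 -290.7] 1.26 | ring [ 397.9 -290.2] 1.43
green [318. 251.] cap [ 502.9 -300.1] 2.57 | ring [ 499.6 -298.6] 3.23
blue [397. 124.] cap [ 442.6 -221.9] 0.77 | ring [ 441.5 -222.9] 0.94
blue [615.   4.] cap [428.2 -87.9] 0.08 | ring [427.4 -94.1] 0.12
yellow [189. 204.] cap [ 438.1 -365.3] 1.2 | ring [ 436.9 -361.4] 1.77
```

View pics/w10.png

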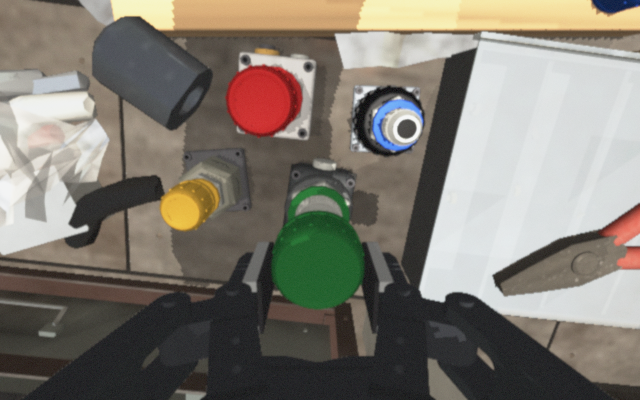

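The held green cap (318,260) is aligned with its coupling (319,205). The red and yellow caps are on. Lowering.

Call:
{"fn": "carry_out", "kwargs": {
  "fingers": [30, 30, 30, 30, 30, 30, 30],
  "translation": [
    [-1, -0.6, 15],
    [-1, -0.6, 30],
    [-1, -0.6, 38],
    [-1, -0.6, 44],
    [-1, -0.6, 48],
    [-1, -0.6, 50],
    [-1, -0.6, 50]
  ],
  "yaw": [0, 0, 0, 0, 0, 0, 0]
}}

```text
t: 17.75
tool_pos: [475.6, -288.9, 52.8]
eef_rot: [0.0, 0.199, 0.98, -0.0]
contact_force: [0.6, -0.8, 0.7]
width: 0.473
grasp_force: 60.8
```

Call:
{"fn": "carry_out", "kwargs": {
  "fingers": [30, 30, 58, 58, 58, 58, 58, 58],
  "translation": [
    [0, 0, 0.8],
    [0, 0, 0.8],
    [0, 0, 0.8],
    [0, 0, 0.8],
    [0, 0, 0.8],
    [0, 0, -15],
    [0, 0, -45],
    [0, 0, -75]
  ],
  "yaw": [0, 0, 0, 0, 0, 0, 0, 0]
}}

```text
t: 18.55
tool_pos: [475.1, -288.6, 127.7]
eef_rot: [-0.001, 0.199, 0.98, 0.0]
contact_force: [0.1, -0.7, 0.9]
width: 0.684
grasp_force: 0.0
```

```bash
python3 m.py pics/w11.png "[417.5,-75.5,27.5]"
```

```text
18.55 [ 475.10541054 -288.58397195  127.68243868] [-0.92070076  0.39026679  0.00139524] 0.683900397467939 0.0
delta [136.1 173.7 100.4]
red [615. 238.] cap [594.9 -92. ] 0.28 | ring [588.2 -97.9] 0.45
red [609. 200.] cap [562.  -91.5] 0.45 | ring [556.3 -97.8] 0.7
red [271.  97.] cap [ 397.9 -290.1] 1.21 | ring [ 398.  -289.7] 1.36
green [317. 208.] cap [ 481.9 -292.6] 1.12 | ring [ 479.7 -291.7] 1.34
blue [390. 120.] cap [ 442.7 -221.9] 0.8 | ring [ 441.8 -222.8] 0.97
blue [590.   7.] cap [426.6 -83.5] 0.21 | ring [425.9 -89.4] 0.32
yellow [204. 191.] cap [ 437.8 -363.9] 1.16 | ring [ 436.7 -360.5] 1.67
```

View pics/w11.png

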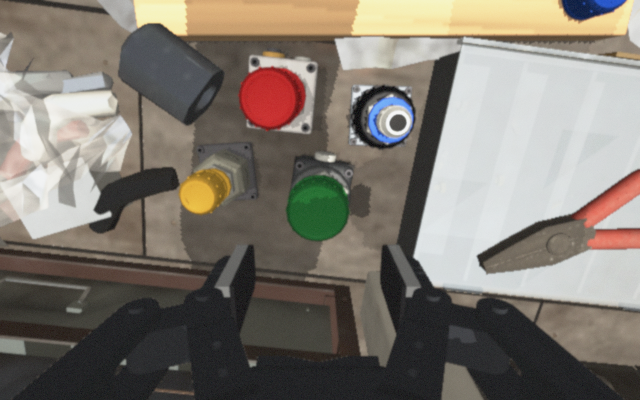

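Green is seated at (318,207). Last is the blue cap, pixel (595,5). It is blue, so not the grey look-alike.

Call:
{"fn": "carry_out", "kwargs": {
  "fingers": [50, 50, 50, 50, 50, 50, 50, 50],
  "translation": [
    [25, 32, 0],
    [55, 70, 0],
    [85, 108, 0],
    [112, 143, 0],
    [130, 166, 5],
    [136, 173.7, 20],
    [136, 173.7, 40],
    [136, 173.7, 40]
  ],
  "yaw": [0, 0, 0, 0, 0, 0, 0, 0]
}}

```text
t: 19.4
tool_pos: [416.8, -75.2, 85.3]
eef_rot: [-0.001, 0.199, 0.98, -0.0]
contact_force: [0.4, 0.1, -0.3]
width: 0.586
grasp_force: 0.0
```

Call:
{"fn": "carry_out", "kwargs": {
  "fingers": [50, 50, 50, 50],
  "translation": [
    [0, 0, 15],
    [0, 0, 25],
    [0, 0, 25],
    [0, 0, 25]
  ],
  "yaw": [0, 0, 0, 0]
}}

```text
t: 19.8
tool_pos: [418.0, -76.0, 62.4]
eef_rot: [-0.0, 0.199, 0.98, -0.0]
contact_force: [0.4, 0.2, 0.2]
width: 0.589
grasp_force: 0.0
```

```bash
python3 m.py pics/w12.png "[417.5,-75.5,27.5]"
```

```text
19.8 [418.02971995 -76.03318385  62.38464542] [-9.20497422e-01  3.90748475e-01  3.52943972e-04] 0.5889997506616258 0.0
delta [ 0.7  0.3 34.9]
red [  3. 342.] cap [ 410.  -283.8] 0.04 | ring [ 407.1 -272.3] 0.07
blue [321. 230.] cap [416.8 -74.5] 0.85 | ring [414.  -73.4] 1.1
```

View pics/w12.png

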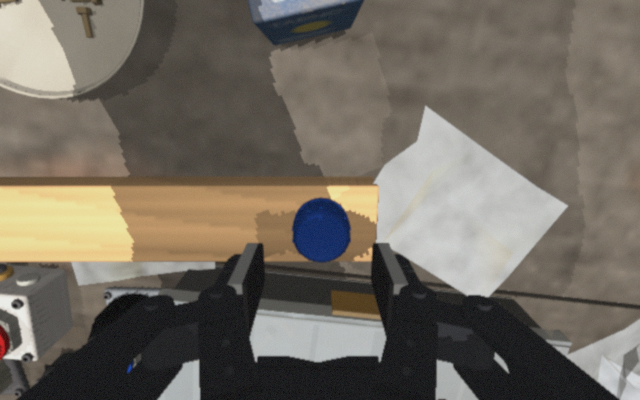

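The blue cap at (321,230) is between the fingers. Gripping.

Call:
{"fn": "carry_out", "kwargs": {
  "fingers": [50, 50, 50, 20, 20, 20, 20, 20],
  "translation": [
    [0.9, 0.4, 18],
    [0.9, 0.4, 34.7],
    [0.9, 0.4, 34.7],
    [0.9, 0.4, 34.7],
    [0.9, 0.4, 34.7],
    [0.9, 0.4, 34.7],
    [0.9, 0.4, 34.7],
    [0.9, 0.4, 34.7]
  ],
  "yaw": [0, 0, 0, 0, 0, 0, 0, 0]
}}

```text
t: 20.65
tool_pos: [418.2, -75.3, 29.0]
eef_rot: [0.001, 0.199, 0.98, -0.0]
contact_force: [-2.3, -0.6, 6.7]
width: 0.352
grasp_force: 59.8
```

Call:
{"fn": "carry_out", "kwargs": {
  "fingers": [20, 20, 20, 20, 20, 20, 20, 20],
  "translation": [
    [0, 0, -25],
    [0, 0, -60],
    [-10, -16, -80],
    [-28, -45, -80],
    [-46, -74, -80],
    [-62, -99, -80],
    [-73, -117, -80],
    [-79.1, -126.7, -80]
  ],
  "yaw": [0, 0, 8, 16, 24, 32, 40, 48]
}}

```text
t: 21.45
tool_pos: [441.0, -224.3, 107.9]
eef_rot: [0.0, 0.583, 0.812, -0.0]
contact_force: [1.0, -0.3, 0.4]
width: 0.357
grasp_force: 59.5
```

Call:
{"fn": "carry_out", "kwargs": {
  "fingers": [20, 20, 20, 20, 20, 20, 20, 20],
  "translation": [
    [0, 0, 0],
    [0, 0, 0],
    [0, 0, 0],
    [0, 0, 0],
    [0, 0, 0],
    [0, 0, 0],
    [0, 0, 0],
    [0, 0, 0]
  ],
  "yaw": [8, 16, 24, 32, 40, 42, 42, 42]
}}

```text
t: 22.25
tool_pos: [440.9, -222.6, 107.9]
eef_rot: [0.0, 0.833, 0.553, 0.0]
contact_force: [-0.2, -1.1, 0.4]
width: 0.357
grasp_force: 59.5
```

```bash
python3 m.py pics/w13.png "[441.5,-222.8,53]"
```

```text
22.25 [ 440.8655276  -222.63886956  107.90524559] [ 3.88891054e-01  9.21283748e-01 -5.14506757e-05] 0.35665040617994975 59.45275520905852
delta [ 0.1  0.6 54.9]
red [297. 323.] cap [ 390.8 -304.3] 1.07 | ring [ 393.8 -298.7] 1.55
green [410. 273.] cap [ 483.9 -296.9] 0.55 | ring [ 483.4 -291.8] 0.74
blue [317. 247.] cap [ 430.  -251.4] 2.89 | ring [ 431.4 -248. ] 3.92
```

View pics/w13.png

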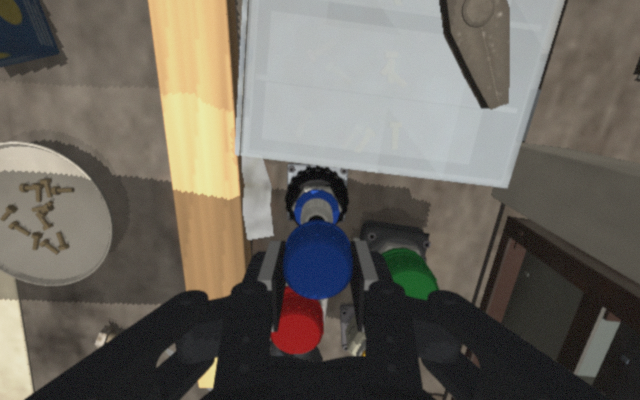

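The held blue cap (318,262) is aligned with the blue coupling (317,207). Lowering.

Call:
{"fn": "carry_out", "kwargs": {
  "fingers": [20, 20, 20, 20, 20, 20, 20],
  "translation": [
    [0.1, 0.5, 15],
    [0.1, 0.5, 30],
    [0.1, 0.5, 42],
    [0.1, 0.5, 48],
    [0.1, 0.5, 52],
    [0.1, 0.5, 54.9],
    [0.1, 0.5, 54.9]
  ],
  "yaw": [0, 0, 0, 0, 0, 0, 0]
}}

```text
t: 23.0
tool_pos: [441.4, -222.8, 53.2]
eef_rot: [0.0, 0.834, 0.552, 0.0]
contact_force: [-0.2, -0.5, 1.0]
width: 0.356
grasp_force: 59.5
```

Call:
{"fn": "carry_out", "kwargs": {
  "fingers": [20, 20, 46, 46, 46, 46, 46, 46],
  "translation": [
    [0, 0, 0.8],
    [0, 0, 0.8],
    [0, 0, 0.8],
    [0, 0, 0.8],
    [0, 0, 0.8],
    [0, 0, -15],
    [0, 0, -45],
    [0, 0, -75]
  ],
  "yaw": [0, 0, 0, 0, 0, 0, 0, 0]
}}

```text
t: 23.8
tool_pos: [440.9, -222.5, 128.2]
eef_rot: [-0.001, 0.834, 0.552, -0.0]
contact_force: [0.8, -0.1, 0.3]
width: 0.538
grasp_force: 0.0
```

Call:
{"fn": "carry_out", "kwargs": {
  "fingers": [46, 46, 46, 46, 46, 46, 46],
  "translation": [
    [-30, 0, -30],
    [-65, 0, -60],
    [-100, 0, -60],
    [-125, 0, -60],
    [-125, 0, -60],
    [-125, 0, -60],
    [-125, 0, -60]
  ],
  "yaw": [0, 0, 0, 0, 0, 0, 0]
}}

```text
t: 24.5
tool_pos: [392.7, -337.2, 187.6]
eef_rot: [-0.0, 0.834, 0.552, 0.0]
contact_force: [-0.0, -0.2, -0.2]
width: 0.537
grasp_force: 0.0
```

Run:
```python
from h import *
s=state();c=cam("wrist");im=snapshot("wrist");sc=cam("scene"),snapshot("scene")
print(s["t"],s["tool_pos"])
P={"red":(398.8,-285),"green":(475.4,-288.3),"blue":(441.5,-222.8),"yellow":(435.3,-352.5)}
for n,cc,i in(("wrist",c,im),("scene",*sc)):
    for col in P:
        uv=proj(cc,[*P[col],58])
        ks=blobs(i,col,15)
        if ks:
            k=min(ks,key=lambda k:np.hypot(*(cent(k)-uv)));f=fit(cc,k,CAP[col],48,69);print(n,col,np.round(f[0],1),round(f[1],2),cv2.boundingRect(k),cv2.boundingRect(hull(cc,*P[col],CAP[col],48,69)))
a=cv2.resize(im[60:360,120:520],(800,600)); b=cv2.resize(sc[1][150:225,350:450],(800,600),interpolation=3)
cv2.imwrite("pics/f.png",np.hstack([cv2.resize(a,(400,300)),cv2.resize(b,(400,300))]))
```

```text
24.5 [ 392.67794077 -337.23178395  187.61962338]
wrist red [ 399.4 -287.3] 0.92 (277, 102, 45, 50) (272, 99, 49, 50)
wrist green [ 474.6 -289.6] 0.91 (362, 61, 57, 58) (360, 58, 61, 60)
wrist blue [ 442.5 -224.5] 0.88 (296, 0, 46, 46) (293, -8, 46, 55)
wrist yellow [ 435.  -353.8] 0.92 (355, 164, 33, 39) (352, 163, 36, 38)
scene red [ 390.9 -261.6] 1.0 (397, 177, 17, 17) (397, 176, 17, 16)
scene green [ 474.9 -282.7] 0.91 (369, 169, 17, 16) (369, 168, 18, 16)
scene blue [ 436.  -201.1] 0.91 (370, 185, 15, 15) (371, 183, 15, 15)
scene yellow [ 435.  -347.4] 0.92 (397, 164, 11, 13) (397, 162, 12, 14)
```

View pics/f.png

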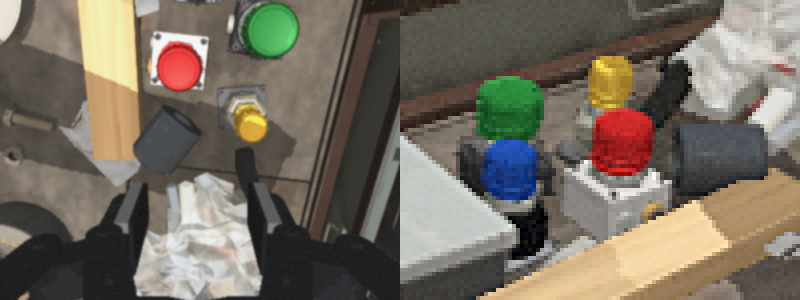

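All four caps sit level on their own couplings in both views: red (622,142), green (510,108), blue (510,170) and yellow (611,82) in the right half. Their outlines match a rim height of 48 mm within about 2 px. The gripper is clear, so I'm handing in.

```bash
python3 -c "from plant import *;print(close_job())"
```

```text
the job is handed in; nothing more can be done
None
```

All four dust caps are on the couplings of their own colour, down and level as far as the last pictures show, and released. I handed the job in at about 25 s; the hand-in call returned no verdict.

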